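Hang the flask ballast ring from the carousel on its J-hook

ROBOT

A 7-joint arm with a two-finger parallel gripper is mounted at the origin on a cart in front of the work surface, level with it; the furniture and walls round the work are solid. World frame = base frame: x ahead of the robot, y to its left, z up, the work surface at z = 0. Lengths are in m, angles in rad, forces in N, time in s.
With the tool pointing down it reaches from about 0.4 to 0.85 m from the base axis. Payload 4.5 kg.
Tool frame: the origin (TCP) lies on the centre line of the jaws, within the pads' length; the fingertips stand r.tip_extent ahead of it and the grasp point (between the pads) is the TCP (r.tip_extent is the distance from the TCP to the fingertips, in m); z points along the fingers, y is the line along which they close (so a half turn about z gives the same grasp; the last joint's range is limited). The gripper opens to 88 mm and grips with 3 to 60 N. Pads are 18 mm wide; open, the fingers measure 123 mm over their backs; the gripper's body (75 mm by 187 mm) begins 45 mm behind the grasp point.
Start: joints at [1.32, 0.689, -0.195, 1.565, 0.157, 0.902, -0.215], TCP at [0.176, -0.6, 0.258] pointing down, gripper open.
Joint ranges: [-3.01, 3.01], [-0.46, 2.08], [-1.47, 1.51], [0.13, 2.56], [-1, 4.14], [0.04, 2.09], [-2.66, 2.66]. Speed limits (rad/s): [2.57, 2.57, 3.14, 3.14, 3.14, 3.14, 3.14].

INTERFACE

Orientations are given as a unit quaternion [x, y, z, w].
In Python, from plant import sensors, vision, finish_job, r gives the robot as it stands. The module is installed in compiled form; this text tells all that it offers.
- The arm moves only by the tool step_arm, never from a script. Its argument "steps" is a list of rows, each a list of 2 entries, a list of its own where there are three numbers: the shift along the tool's x, y, z in cm, then the turn, a rotation vector about the tool's x, y, z in degrees. A call has 1 to 12 rows; each row shifts and turns the commanded pose from where the row before left it, along the tool's axes as they then stand; what a row does not reach is not made up. A row lasts 1/8 s, in which the tool goes at most 62.5 mm and 10.7 degrees, less where a joint would pass 70% of its speed; a pose out of reach is approached as far as the arm can. A call with a gripper value outside its range is refused whole. "claw" is the opening, from -1 (shut) to 1 (fully open), set as the call begins (left out, the last holds). The fingers move at their own pace and stop on an object; "grip_force" is the grip in N (left out, the last holds). Time passes only in rows, so rows that do not move let the fingers close. It gives the time, the measured TCP pose, the force, the opening and the grip force at its end, in the units of the state.
- sensors.get_state(): the state, without advancing time (a new reading comes with each control period).
- vision.snapshot(name): name is "scene" or "top"; returns a dict with "img" (480x640x3 uint8, red, green, blue), "fx", "fy", "cx", "cy" (pixels), "k1" (the pictures are not rectified: a ray, as slopes to the right and down, at radius r is drawn at 1 + k1 r^2 times it, then the intrinsics apply), "position" and "rotation" of the camera in the world. Camera axes: x right, y down, z forward; pixel columns grow to the right and rows downward; lengths in m; the calibration is good to about 2 mm. A picture is of the moment at which its call begins. There is no depth.
- finish_job(): hands the job in; it is judged then, once.
The state is a dict: "clock": time; "q": joint angles; "qd": joint speeds; "joint_torque": joint torques, N m; "tool_pos": TCP position; "eef_rot": TCP orientation; "contact_force": force on the tool from outside, world axes, zero at the start; "moment": the same for the moment, N m; "opening": opening from 0.0 (shut) to 1.0 (fully open); "finger_force": force on a finger pad.
Only numpy, scipy, OpenCV 4.12 (cv2) and the standard library are available. Lean on these libraries where they do the work, as an engineer would, in place of code of your own. Each camera call takes 0.05 s, during which the arm holds its last target. There are 200 camera calls.

TASK

Lift the steel ballast ring by its rim out of the rack on the freely turning carousel and hang it on the J-hook of the stand, lowered gently so that the rim rests in the bend between shank and upturned tip. Do not drop the ring, leave the beaker and the vial standing on the carousel, and do not disturb the pipette bulb on the worktop.

Things in the scene. Friction and masses are not known exactly. Their poses are not given: they have to be found in the camera images.
- ring: flat plain steel ring, 110 mm outside, 70 mm bore, 14 mm thick (rim 20 mm wide), about 0.18 kg. Origin at its centre; own y = the ring's axis, x and z in its plane. Starts standing on edge in the carousel's rack, centre 87 mm and top 142 mm above the worktop. Grip the rim across its 14 mm thickness.
- carousel: white turntable, 200 mm across, top 28 mm high; turns freely about its vertical axis at a light push. Origin: that axis at worktop height. Its x is the ring's plane at the start
- rack (a point): middle of the rack on the carousel, 28 mm high, 35 mm from the axis; axes as the carousel. Two upright aluminium plates along x (70 mm long, tops 56 mm above the worktop, 19 mm apart inside) with two 8 mm cross pins 44 mm apart, on which the ring stands; it lifts straight up and out.
- hook_stand: fixed grey stand with post, overhead arm and J-hook. Origin on the worktop straight below the hook's bend; z up; x from the hook towards the 14 mm post, 125 mm behind it; the bend runs along y. Base plate 200 x 100 mm, 12 mm high. The side towards -x is open: there the gripper comes in.
- seat (a point): top of the hook's 8 mm round bar, mid-bend, 200 mm above the worktop; axes as the stand. Shank at y = +17 mm, upturned tip towards y = -19 mm, 26 mm free between them; the hook opens to -y. Bring the ring from -y, axis along y, bore over the tip, and lower it: when hung its centre is 35 mm straight below.
- hook_tip (a point): end of the upturned tip of the J-hook, 16 mm above the seat
- overhead_end (a point): front end of the overhead arm above the hook (underside 320 mm high, 40 mm wide), from which the shank hangs; it reaches 45 mm in front of the shank. It blocks an upright gripper: tilt it 35 to 45 degrees in the ring's plane, fingers pointing down and towards the post, holding the rim that far round from its top.
- cup: small clear plastic beaker, 52 mm across, 49 mm high, loose on the carousel beside the rack; origin at the centre of its underside; must stay standing
- vial: small vial with black cap, 22 mm across, 40 mm high, loose on the carousel beside the rack; origin at the centre of its underside; must stay standing
- pipette_bulb: red pipette bulb, 53 mm across, 80 mm high, standing on the worktop as a bystander; origin at the centre of its underside
Mind the look-alikes: they are no part of the job. There is more than one size of the ring; the job needs the middle-sized.

How it is judged:
On the way:
1. the ring is lifted clear of the carousel's rack, not touching stand or carousel (height (world z) of ring above 0.13 m and contact force between ring and the fingers above 1 N and contact force between ring and carousel below 0.05 N and contact force between ring and hook_stand below 0.05 N), for 0.2 s.
At the end, for the whole second after the job is handed in: The ring hangs still and released on the J-hook between shank and tip: centre 27-41 mm below the seat, within 12 mm (x) and 16 mm (y) of it, axis within 0.45 rad of the bend, pressing on the hook; beaker and vial upright on the carousel, bulb within 30 mm of its place (x of ring in the frame of seat between -0.012 and 0.012 m and y of ring in the frame of seat between -0.016 and 0.016 m and z of ring in the frame of seat between -0.041 and -0.027 m and angle between the y axis of ring and the y axis of seat, either way round below 0.45 rad and contact force between ring and hook_stand above 0.3 N and linear speed of ring below 0.03 m/s and angle between each of cup, vial's own z axis and vertical below 0.2 rad and height (world z) of each of cup, vial above 0.022 m and distance of pipette_bulb from where it was at the start of the episode below 0.03 m); the robot touches nothing.
It fails at once if the ring is dropped or laid down on worktop or carousel (height (world z) of ring below 0.065 m).
It fails at once if the ring is slammed against the hook stand (over 35 N) (contact force between ring and hook_stand above 35 N).
It fails at once if the beaker or the vial on the carousel is tipped over (angle between any of cup, vial's own z axis and vertical above 0.6 rad).
It fails at once if the pipette bulb is knocked away (distance of pipette_bulb from where it was at the start of the episode above 0.03 m).
It also fails if it takes over 45 s, if anything falls off the work surface, if the arm or the gripper's body presses on something with over 40 N, if the wrist force passes 120 N, or if a joint passes its speed limit or range.

## Working session

There is one attempt and no reset: what is moved stays moved. The work goes in short steps, Python scripts to look and compute and a tool call to move; the robot and the scene stay as the last step left them, time stands still between calls to the robot, and variables do not carry over. Pictures are saved under pics/ and viewed, at most 13 in all, crops included, and the job is handed in when it is done.

Besides the shell and the picture viewer there is one more tool, called after "Call:" as name([rows], argument=value, ...), one row to a line, values as JSON. step_arm: Moves the arm, as the interface text tells. Its arguments: {"type":"object","properties":{"steps":{"type":"array"},"claw":{"type":"number"},"grip_force":{"type":"number"}},"required":["steps"]}

```bash
mkdir -p pics; cat > h.py <<'E'
import numpy as np, cv2
from plant import sensors, vision, finish_job, r
def snap(n,f=None):
    s=vision.snapshot(n)
    if f: cv2.imwrite('pics/'+f,s['img'][:,:,::-1])
    return s
def ray(s,u,v):
    K=np.array([[s['fx'],0,s['cx']],[0,s['fy'],s['cy']],[0,0,1.]])
    p=cv2.undistortPoints(np.array([[[u,v]]],float),K,np.array([s['k1'],0,0,0.]))[0,0]
    d=np.array(s['rotation'])@np.array([p[0],p[1],1]); return np.array(s['position']),d/np.linalg.norm(d)
def plane(s,u,v,z):
    o,d=ray(s,u,v); return o+d*(z-o[2])/d[2]
def tri(s1,p1,s2,p2):
    o1,d1=ray(s1,*p1);o2,d2=ray(s2,*p2)
    t=np.linalg.lstsq(np.c_[d1,-d2],o2-o1,rcond=None)[0]
    a=o1+d1*t[0];b=o2+d2*t[1]; return (a+b)/2,np.linalg.norm(a-b)
def proj(s,P):
    R=np.array(s['rotation']);c=R.T@(np.array(P)-s['position']);x,y=c[:2]/c[2];k=1+s['k1']*(x*x+y*y)
    return np.array([s['fx']*x*k+s['cx'],s['fy']*y*k+s['cy']])
E
python3 - <<'E'
from h import *
for n in('scene','top'):
    s=snap(n,n+'0.png'); print({k:np.round(v,3).tolist() for k,v in s.items() if k!='img'})
print(sensors.get_state(),r.tip_extent)
E
```

```text
{'fx': 434.384, 'fy': 434.384, 'cx': 324.952, 'cy': 232.303, 'k1': 0.025, 'position': [-0.131, 0.271, 0.869], 'rotation': [-0.514, 0.747, -0.349, 0.238]}
{'fx': 622.236, 'fy': 622.236, 'cx': 318.631, 'cy': 237.002, 'k1': -0.023, 'position': [0.341, 0.027, 1.554], 'rotation': [-0.693, 0.714, -0.068, 0.069]}
{'clock': 0.1, 'q': array([ 1.31982773,  0.68989459, -0.19449761,  1.56620429,  0.15724146,
        0.90245689, -0.21508915]), 'qd': array([-0.00166701, -0.001328  , -0.00149137, -0.00275337, -0.00054634,
        0.00067072,  0.00085095]), 'joint_torque': array([-2.53820530e-03, -5.28504574e+01, -1.27085600e+00, -1.53838295e+01,
       -5.25031658e-02,  1.95648005e-03,  4.74087790e-05]), 'tool_pos': array([ 0.17540686, -0.59935062,  0.25700258]), 'eef_rot': array([ 9.89878095e-01,  1.41918042e-01, -1.50383754e-04, -7.76352453e-04]), 'contact_force': array([ 0.67567862,  0.26203375, -0.558396  ]), 'moment': array([-0.00639536,  0.02344124,  0.03692941]), 'finger_force': 0.0, 'opening': 0.9961634307915197} 0.019
```

View pics/scene0.png

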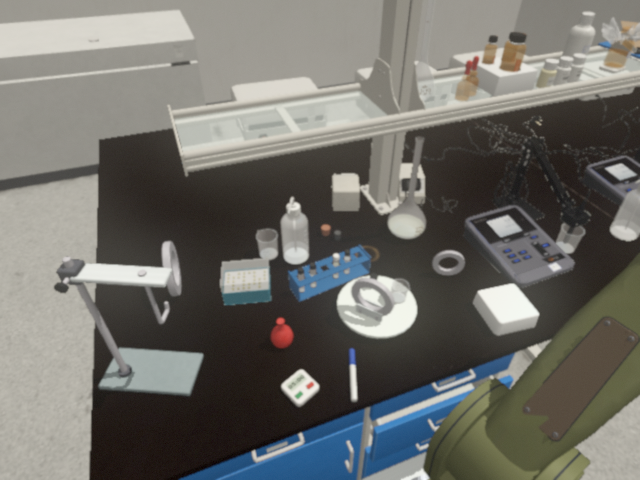

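View pics/top0.png

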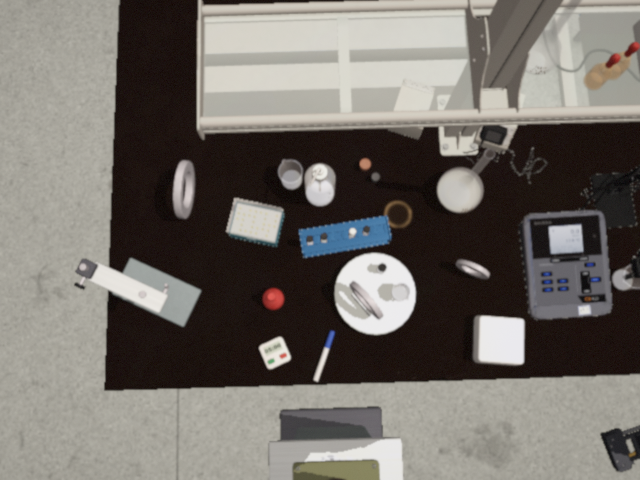

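The views show the carousel with ring near (365,300) top and (372,297) scene, the stand at (130,290) top and (120,330) scene, and the bulb at (273,299) top and (282,335) scene. The rings at (184,190) and (472,270) in top are look-alikes. The camera rotation is a quaternion, so I'll fix the helper and view enlarged crops.

```bash
python3 - <<'E'
t=open('h.py').read()
t=t.replace("    if f:","    from scipy.spatial.transform import Rotation as Ro\n    s['rotation']=Ro.from_quat(s['rotation']).as_matrix()\n    if f:",1)
open('h.py','w').write(t)
E
python3 - <<'E'
from h import *
a=snap('scene');b=snap('top')
z=lambda i,x,y,w,h,f:cv2.resize(i[y:y+h,x:x+w,::-1],None,fx=f,fy=f,interpolation=cv2.INTER_CUBIC)
A=np.hstack([z(a['img'],325,262,100,80,4),z(b['img'],325,245,100,100,4)[:320]])
B=np.hstack([z(a['img'],50,235,160,160,2.5),z(b['img'],65,235,160,160,2.5)])
cv2.imwrite('pics/c1.png',A);cv2.imwrite('pics/c2.png',B)
print('car',plane(b,375,293,.028),plane(a,376,305,.028),'bulb',tri(a,(282,336),b,(273.5,299)))
E
```

```text
car [ 0.49643765 -0.11138898  0.028     ] [ 0.49343419 -0.10795705  0.028     ] bulb (array([0.48963837, 0.13860688, 0.02434539]), np.float64(0.0005273864210314925))
```

View pics/c1.png

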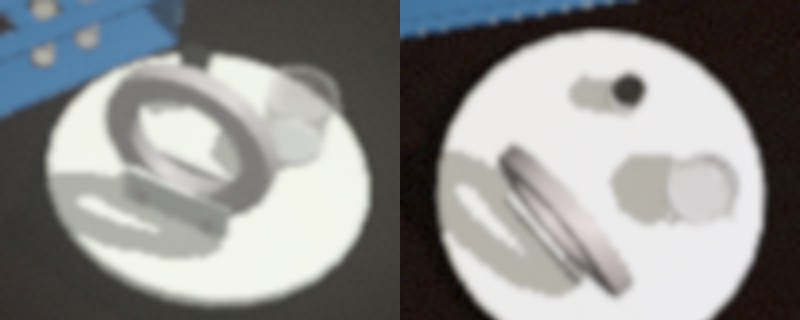

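View pics/c2.png

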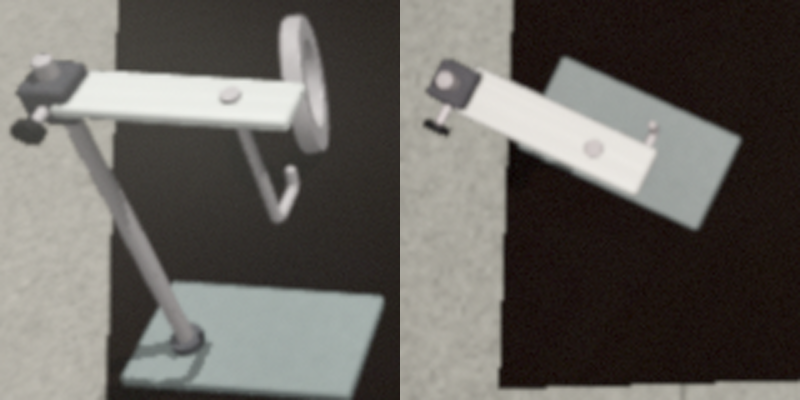

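c1 shows the ring's outer ends near (353,282) and (380,317) in top, with the cup and vial to its right. c2 shows the hook tip at (166,286) in top and (167,304) in scene, with the stand's base corners well visible. Next I'll triangulate all of these and compare them with the given sizes.

```bash
python3 - <<'E'
from h import *
np.set_printoptions(precision=4,suppress=True)
a=snap('scene');b=snap('top')
# carousel disc ellipse
for s,n,c in((a,'s',(376,305)),(b,'t',(375,293))):
    m=(s['img'].min(2)>60).astype(np.uint8); 
    x,y=c; M=np.zeros_like(m);M[y-50:y+50,x-52:x+52]=m[y-50:y+50,x-52:x+52]
    M=cv2.morphologyEx(M,cv2.MORPH_OPEN,np.ones((9,9)))
    k=max(cv2.findContours(M,0,1)[0],key=cv2.contourArea);e=cv2.fitEllipse(k);print(n,e,plane(s,*e[0],.028))
print('ring c',tri(a,(372.8,297),b,(366.6,300)))
e1,e2=plane(b,353.3,282,.087),plane(b,380.5,317.5,.087);print('ring ends',e1,e2,np.linalg.norm(e1-e2),np.degrees(np.arctan2(*(e1-e2)[[1,0]])))
f=lambda p,q,o1=(50,235),o2=(65,235):tri(a,(p[0]/2.5+o1[0],p[1]/2.5+o1[1]),b,((q[0]-400)/2.5+o2[0],q[1]/2.5+o2[1]))
print('tip',f((292,170),(653,126)))
print('arm end back corner(upper)',f((304,84),(656,150)),f((289,124),(636,193)))
print('screw',f((230,95),(594,148)))
print('base R',f((384,296),(741,138)),f((350,398),(696,230)),'L',f((175,282),(562,57)))
print('scene base z=.012',[plane(a,*p,.012) for p in((120,347.8),(203.6,353.4),(190,394.2),(98.8,387))])
print('top base',[plane(b,*p,.012) for p in((129.8,257.8),(201.4,290.2),(183.4,327))])
print('top arm z=.334',[plane(b,*p,.334) for p in((167.4,295),(159.4,312.2))])
print('bend z=.196',plane(a,160.8,321,.196))
E
```

```text
s ((371.1747131347656, 297.5762634277344), (70.45491790771484, 107.09244537353516), 127.58113861083984) [ 0.5199 -0.1073  0.028 ]
t ((374.7447204589844, 293.281005859375), (81.73418426513672, 83.26807403564453), 139.05908203125) [ 0.4958 -0.1107  0.028 ]
ring c (array([ 0.4746, -0.0854,  0.0869]), np.float64(0.00030694543197032787))
ring ends [ 0.5181 -0.0559  0.087 ] [ 0.4325 -0.1163  0.087 ] 0.10467114015691782 35.21931113186317
tip (array([0.5074, 0.3566, 0.213 ]), np.float64(0.0005159312295532843))
arm end back corner(upper) (array([0.4741, 0.3259, 0.3277]), np.float64(3.232348502336942e-05)) (array([0.4406, 0.3406, 0.3259]), np.float64(0.002010782746312882))
screw (array([0.4766, 0.374 , 0.3318]), np.float64(0.00010868918989380114))
base R (array([0.5181, 0.3186, 0.0104]), np.float64(3.9888510136994674e-05)) (array([0.4284, 0.3621, 0.0084]), np.float64(0.0016966575360732187)) L (array([0.6054, 0.4986, 0.0086]), np.float64(0.0036574717656990548))
scene base z=.012 [array([0.6019, 0.4959, 0.012 ]), array([0.5169, 0.3186, 0.012 ]), array([0.4258, 0.3609, 0.012 ]), array([0.5132, 0.5394, 0.012 ])]
top base [array([0.605 , 0.4995, 0.012 ]), array([0.5179, 0.3183, 0.012 ]), array([0.4283, 0.3622, 0.012 ])]
top arm z=.334 [array([0.4734, 0.3244, 0.334 ]), array([0.4401, 0.3395, 0.334 ])]
bend z=.196 [0.4813 0.3736 0.196 ]
```

```bash
python3 - <<'E'
from h import *
np.set_printoptions(precision=4,suppress=True)
a=snap('scene');b=snap('top')
p,q=plane(a,355.5,303.3,.056),plane(a,382,315,.056);print('plate',p,q,np.linalg.norm(p-q),np.degrees(np.arctan2(*(p-q)[[1,0]])))
# ring by mask in top: edges of outer band; print the mask's rect
crop=b['img'][275:325,345:390].astype(int); sat=crop.max(2)-crop.min(2)
print('big',tri(a,(172,268),b,(184,190)),'big bottom/top scene',tri(a,(166,242),b,(184,162)),tri(a,(176,295),b,(184,218)))
print('cup',plane(b,401,292,.05),'vial',plane(b,382,267.5,.068))
c=np.array([.4746,-.0854,.087])
for ph in (33,36,39,42):
    ph=np.radians(ph);h=np.array([np.cos(ph),np.sin(ph),0]);n=np.array([-h[1],h[0],0])
    # top-view pixel of ring horizontal extremes, both faces, for check against crop c1 coordinates
    print([(4*(proj(b,c+i*.055*h+j*.007*n)-[325,245])+[400,0]).round() for i in(1,-1) for j in(1,-1)], [(4*(proj(a,c+i*.055*h+j*.007*n)-[325,262])).round() for i in(1,-1) for j in(1,-1)])
E
```

```text
plate [ 0.4952 -0.051   0.056 ] [ 0.4399 -0.0951  0.056 ] 0.07067658661052387 38.52907652068699
big (array([0.7599, 0.351 , 0.0735]), np.float64(0.0007399624736808893)) big bottom/top scene (array([0.8201, 0.3475, 0.1122]), np.float64(0.007268279962414389)) (array([0.6972, 0.3566, 0.0377]), np.float64(0.003246210845859164))
cup [ 0.4947 -0.1725  0.05  ] vial [ 0.5534 -0.1275  0.068 ]
[array([503., 150.]), array([522., 137.]), array([611., 304.]), array([630., 290.])] [array([108., 106.]), array([120.,  93.]), array([267., 190.]), array([279., 175.])]
[array([499., 154.]), array([518., 139.]), array([615., 301.]), array([634., 287.])] [array([106., 109.]), array([117.,  95.]), array([270., 187.]), array([281., 171.])]
[array([496., 157.]), array([514., 142.]), array([620., 299.]), array([637., 283.])] [array([104., 113.]), array([114.,  98.]), array([273., 184.]), array([282., 168.])]
[array([493., 161.]), array([510., 145.]), array([624., 296.]), array([641., 279.])] [array([102., 116.]), array([112., 101.]), array([275., 181.]), array([283., 164.])]
```

Call:
step_arm([
  [[0, 0, 0], [0, 0, -10]],
  [[0, 0, 0], [0, 0, -9]],
], claw=1)

```text
clock: 0.65
tool_pos: [0.1757, -0.5998, 0.2578]
eef_rot: [0.952, 0.306, -0.0, 0.0]
contact_force: [0.0, -1.1, -1.0]
opening: 0.996
finger_force: 0.0
```

Call:
step_arm([
  [[4.7, -2.7, 0.4], [0, 0, 0]],
  [[4.7, -2.7, 0.4], [0, 0, 0]],
  [[4.7, -2.7, 0.4], [0, 0, 0]],
  [[4.7, -2.7, 0.4], [0, 0, 0]],
  [[4.7, -2.7, 0.4], [0, 0, 0]],
  [[4.7, -2.7, 0.4], [0, 0, 0]],
  [[4.7, -2.7, 0.4], [0, 0, 0]],
  [[4.7, -2.7, 0.4], [0, 0, 0]],
  [[4.6, -2.3, 0.4], [0, 0, -2]],
  [[0, 0, 0], [0, 0, 0]],
])

```text
clock: 1.9
tool_pos: [0.3843, -0.1569, 0.2218]
eef_rot: [0.946, 0.324, 0.001, -0.0]
contact_force: [0.3, 0.1, -0.5]
opening: 0.998
finger_force: 0.0
```

Call:
step_arm([
  [[0, 0, 0], [0, 8.4, 0]],
  [[0, 0, 0], [0, 8.4, 0]],
  [[0, 0, 0], [0, 8.4, 0]],
  [[0, 0, 0], [0, 8.4, 0]],
  [[0, 0, 0], [0, 8.4, 0]],
  [[0, 0, 0], [0, 0, 0]],
])

```text
clock: 2.65
tool_pos: [0.3803, -0.1682, 0.2238]
eef_rot: [0.893, 0.3, 0.315, -0.114]
contact_force: [-0.4, 0.1, 0.3]
opening: 1.0
finger_force: 0.0
```

```bash
cat >> h.py <<'E'
from scipy.spatial.transform import Rotation as Ro
def target(phi,t):
    p,t=np.radians([phi,t]);h=np.array([np.cos(p),np.sin(p),0]);k=np.array([0,0,1.])
    x=np.cos(t)*h+np.sin(t)*k; z=np.sin(t)*h-np.cos(t)*k
    return np.c_[x,np.cross(z,x),z],h
def delta(P,phi,t):
    s=sensors.get_state();R=Ro.from_quat(s['eef_rot']);T,_=target(phi,t)
    rv=np.degrees((R.inv()*Ro.from_matrix(T)).as_rotvec())
    return 'pos %s q %s\nshift cm in tool now %s  turn %s'%(s['tool_pos'].round(4),s['q'].round(2),(R.inv().apply(P-s['tool_pos'])*100).round(2),rv.round(2))
E
python3 - <<'E'
from h import *
c=np.array([.4746,-.0854,.087])
T,h=target(37.5,42)
G=c-.047*T[:,2]; print('G',G)
print(delta(G-.08*T[:,2],37.5,42))
print(delta(G,37.5,42))
E
```

```text
G [ 0.44964972 -0.10454502  0.12192781]
pos [ 0.3803 -0.1682  0.2238] q [ 1.39  0.8  -1.03  2.38  0.34  0.04 -0.66]
shift cm in tool now [ 0.42 -0.77  5.83]  turn [-0.6   2.8  -0.63]
pos [ 0.3803 -0.1682  0.2238] q [ 1.39  0.8  -1.03  2.38  0.34  0.04 -0.66]
shift cm in tool now [ 0.82 -0.69 13.82]  turn [-0.6   2.8  -0.63]
```

Call:
step_arm([
  [[0.2, -0.4, 3], [0, 0, 0]],
  [[0.2, -0.4, 2.8], [-0.6, 1.4, -0.6]],
  [[0, 0, 0], [0, 1.4, 0]],
  [[0, 0, 0], [0, 0, 0]],
])

```text
clock: 3.15
tool_pos: [0.3747, -0.1486, 0.2126]
eef_rot: [0.886, 0.314, 0.311, -0.141]
contact_force: [-0.7, -0.3, 0.4]
opening: 0.999
finger_force: 0.0
```

```bash
python3 - <<'E'
from h import *
c=np.array([.4746,-.0854,.087])
T,h=target(37.5,42)
G=c-.047*T[:,2]
print(delta(G,37.5,42))
a=snap('scene');b=snap('top')
z=lambda i,x,y,w,h,f:cv2.resize(i[y:y+h,x:x+w,::-1],None,fx=f,fy=f,interpolation=cv2.INTER_CUBIC)
cv2.imwrite('pics/d1.png',np.hstack([z(a['img'],325,220,133,133,3),z(b['img'],315,225,133,133,3)]))
E
```

```text
pos [ 0.3747 -0.1486  0.2126] q [ 1.39  0.87 -1.09  2.39  0.89  0.09 -1.2 ]
shift cm in tool now [ 0.83  1.96 12.38]  turn [-4.11  2.2  -0.04]
```

View pics/d1.png

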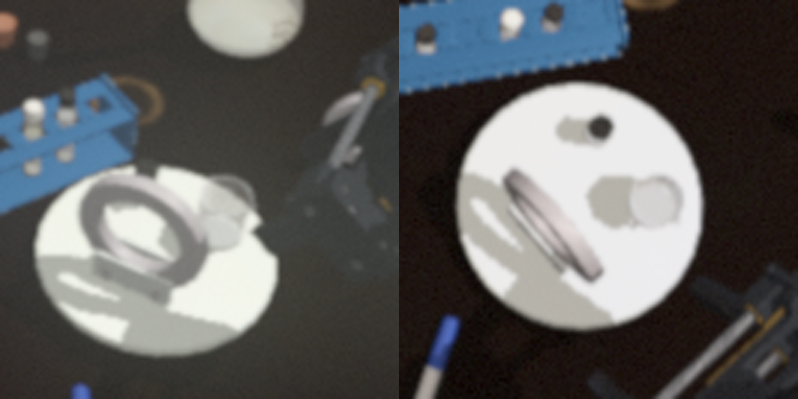

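d1 shows the open fingers at right-bottom (715,290)/(600,390), facing the ring's lower right rim, and the cup and vial undisturbed. The wrist is near a joint limit, so I'll advance in parts with corrections.

Call:
step_arm([
  [[0.2, 0.7, 1], [-1.4, 0.7, 0]],
  [[0.2, 0.7, 1], [-1.4, 0.7, 0]],
  [[0.2, 0.6, 1], [-1.3, 0.8, 0]],
  [[0.2, 0, 1], [0, 0, 0]],
  [[0, 0, 1], [0, 0, 0]],
  [[0, 0, 0], [0, 0, 0]],
])

```text
clock: 4.0
tool_pos: [0.4009, -0.1351, 0.1821]
eef_rot: [0.884, 0.311, 0.321, -0.133]
contact_force: [0.6, -0.3, -0.0]
opening: 0.999
finger_force: 0.0
```

```bash
cat > g.py <<'E'
from h import *
c=np.array([.4746,-.0854,.087])
T,h=target(37.5,42)
G=c-.047*T[:,2]
print(delta(G,37.5,42))
E
python3 g.py
```

```text
pos [ 0.4009 -0.1351  0.1821] q [ 1.37  1.06 -1.27  2.41  1.79  0.33 -2.13]
shift cm in tool now [0.43 0.96 8.25]  turn [-2.86  1.39  0.17]
```

Call:
step_arm([
  [[0.15, 0.5, 1], [-1.4, 0.7, 0]],
  [[0.15, 0.5, 1], [-1.4, 0.7, 0]],
  [[0.1, 0, 1.2], [0, 0, 0]],
  [[0, 0, 1], [0, 0, 0]],
  [[0, 0, 0], [0, 0, 0]],
])

```text
clock: 4.62
tool_pos: [0.4311, -0.1237, 0.1529]
eef_rot: [0.884, 0.302, 0.339, -0.115]
contact_force: [-0.8, -0.8, 0.7]
opening: 1.003
finger_force: 0.0
```

```bash
python3 g.py
```

```text
pos [ 0.4311 -0.1237  0.1529] q [ 1.32  1.23 -1.38  2.43  2.01  0.57 -2.33]
shift cm in tool now [-0.11 -0.39  4.06]  turn [-0.04  0.03  0.18]
```

Call:
step_arm([
  [[0, -0.4, 0.8], [0, 0, 0]],
  [[0, 0, 1], [0, 0, 0]],
  [[0, 0, 1], [0, 0, 0]],
  [[0, 0, 1], [0, 0, 0]],
  [[0, 0, 0], [0, 0, 0]],
])

```text
clock: 5.25
tool_pos: [0.4492, -0.1046, 0.1244]
eef_rot: [0.884, 0.301, 0.34, -0.115]
contact_force: [0.4, 0.1, 0.7]
opening: 1.0
finger_force: 0.0
```

```bash
python3 g.py; python3 - <<'E'
from h import *
a=snap('scene');b=snap('top')
z=lambda i,x,y,w,h,f:cv2.resize(i[y:y+h,x:x+w,::-1],None,fx=f,fy=f,interpolation=cv2.INTER_CUBIC)
cv2.imwrite('pics/d2.png',np.hstack([z(a['img'],325,240,100,100,4),z(b['img'],325,245,100,100,4)]))
E
```

```text
pos [ 0.4492 -0.1046  0.1244] q [ 1.24  1.33 -1.38  2.43  2.1   0.68 -2.4 ]
shift cm in tool now [-0.14  0.02  0.21]  turn [-0.05 -0.03  0.15]
```

View pics/d2.png

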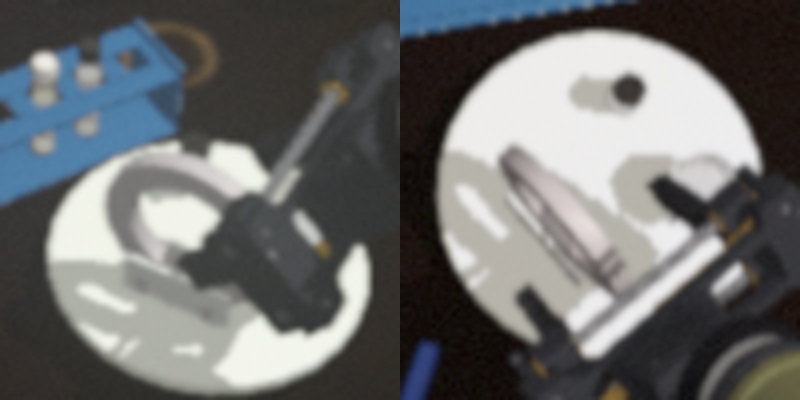

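d2 shows the rim at (600,250) midway between the fingers at (530,300) and (665,190), with cup and vial standing. Closing.

Call:
step_arm([
  [[-0.1, 0, 0.2], [0, 0, 0]],
  [[0, 0, 0], [0, 0, 0]],
  [[0, 0, 0], [0, 0, 0]],
  [[0, 0, 0], [0, 0, 0]],
  [[0, 0, 0], [0, 0, 0]],
  [[0, 0, 0], [0, 0, 0]],
], claw=-1, grip_force=45)

```text
clock: 6.1
tool_pos: [0.4495, -0.105, 0.1228]
eef_rot: [0.884, 0.301, 0.34, -0.114]
contact_force: [0.4, 0.0, 0.5]
opening: 0.346
finger_force: 0.0
```

Call:
step_arm([
  [[0, 0, 0], [0, 0, 0]],
  [[0, 0, 0], [0, 0, 0]],
  [[0, 0, 0], [0, 0, 0]],
  [[0, 0, 0], [0, 0, 0]],
])

```text
clock: 6.6
tool_pos: [0.4495, -0.105, 0.1228]
eef_rot: [0.884, 0.301, 0.34, -0.114]
contact_force: [0.0, -0.6, 0.1]
opening: 0.155
finger_force: 44.7
```

Call:
step_arm([
  [[0.67, 0, -0.74], [0, 0, 0]],
  [[0.67, 0, -0.74], [0, 0, 0]],
  [[0.67, 0, -0.74], [0, 0, 0]],
  [[0.67, 0, -0.74], [0, 0, 0]],
  [[0.67, 0, -0.74], [0, 0, 0]],
  [[0.67, 0, -0.74], [0, 0, 0]],
  [[0.67, 0, -0.74], [0, 0, 0]],
  [[0.67, 0, -0.74], [0, 0, 0]],
  [[0.67, 0, -0.74], [0, 0, 0]],
  [[0.67, 0, -0.74], [0, 0, 0]],
  [[0, 0, 0], [0, 0, 0]],
])

```text
clock: 7.98
tool_pos: [0.4498, -0.1049, 0.2234]
eef_rot: [0.884, 0.301, 0.34, -0.114]
contact_force: [0.7, 0.4, -2.3]
opening: 0.155
finger_force: 44.7
```

```bash
python3 g.py
```

```text
pos [ 0.4498 -0.1049  0.2234] q [ 1.28  1.03 -1.4   2.39  1.84  0.43 -2.33]
shift cm in tool now [-6.78 -0.08  7.55]  turn [ 0.12 -0.01  0.22]
```

```bash
python3 - <<'E'
from h import *
s=sensors.get_state();R=Ro.from_quat(s['eef_rot']);P0=s['tool_pos']
hs=target(64.3,42)[1];ys=np.array([-hs[1],hs[0],0])
T,_=target(64.3,42);C=np.array([.491,.366,.190])-.07*ys-.02*hs
P=C-.047*T[:,2];print(P0,P)
rt=(Ro.from_matrix(T)*R.inv()).as_rotvec()/10
for i in range(10):
    print((R.inv().apply((P-P0)/10)*100).round(1).tolist(),np.degrees(R.inv().apply(rt)).round(1).tolist())
    R=Ro.from_rotvec(rt)*R
E
```

```text
[ 0.44976071 -0.10488684  0.22338645] [0.53176401 0.28928423 0.22492781]
[2.3, -2.6, 2.0] [1.8, 0.0, -2.0]
[2.4, -2.5, 2.1] [1.8, 0.0, -2.0]
[2.5, -2.3, 2.2] [1.8, 0.0, -2.0]
[2.5, -2.2, 2.3] [1.8, 0.0, -2.0]
[2.6, -2.0, 2.3] [1.8, 0.0, -2.0]
[2.7, -1.8, 2.4] [1.8, 0.0, -2.0]
[2.7, -1.7, 2.4] [1.8, 0.0, -2.0]
[2.8, -1.5, 2.5] [1.8, 0.0, -2.0]
[2.8, -1.3, 2.5] [1.8, 0.0, -2.0]
[2.9, -1.2, 2.6] [1.8, 0.0, -2.0]
```

Call:
step_arm([
  [[2.3, -2.6, 2.0], [1.8, 0, -2]],
  [[2.4, -2.5, 2.1], [1.8, 0, -2]],
  [[2.5, -2.3, 2.2], [1.8, 0, -2]],
  [[2.5, -2.2, 2.3], [1.8, 0, -2]],
  [[2.6, -2.0, 2.3], [1.8, 0, -2]],
  [[2.7, -1.8, 2.4], [1.8, 0, -2]],
  [[0, 0, 0], [0, 0, 0]],
])

```text
clock: 8.85
tool_pos: [0.4997, 0.1351, 0.2243]
eef_rot: [0.832, 0.424, 0.32, -0.162]
contact_force: [-0.2, -0.3, -1.3]
opening: 0.152
finger_force: 44.7
```

```bash
cat > s.py <<'E'
from h import *
import sys
# args: ring centre offset from seat: xs ys zs
o=np.array(eval(sys.argv[1]))
hs=target(64.3,42)[1];ys=np.array([-hs[1],hs[0],0])
T,_=target(64.3,42);P=np.array([.491,.366,.200])+hs*o[0]+ys*o[1]+[0,0,o[2]]-.047*T[:,2]
print(delta(P,64.3,42))
E
python3 s.py "(-.02,-.07,-.01)"
```

```text
pos [0.4997 0.1351 0.2243] q [ 0.71  1.08 -1.46  2.35  1.97  0.64 -2.64]
shift cm in tool now [10.7  -6.48  9.57]  turn [ 6.97 -0.09 -7.62]
```

Call:
step_arm([
  [[2.7, -1.7, 2.4], [1.2, 0, -1.3]],
  [[2.7, -1.6, 2.4], [1.2, 0, -1.3]],
  [[2.7, -1.6, 2.4], [1.2, 0, -1.3]],
  [[0, 0, 0], [0, 0, 0]],
])

```text
clock: 9.35
tool_pos: [0.5203, 0.2509, 0.2245]
eef_rot: [0.812, 0.461, 0.312, -0.177]
contact_force: [-0.3, -0.6, -1.0]
opening: 0.154
finger_force: 44.7
```

```bash
python3 s.py "(-.02,-.07,-.01)"
```

```text
pos [0.5203 0.2509 0.2245] q [ 0.45  1.11 -1.46  2.23  1.93  0.72 -2.64]
shift cm in tool now [ 2.91 -0.98  2.57]  turn [ 3.45 -0.02 -3.81]
```

Call:
step_arm([
  [[1.5, -0.5, 1.3], [1.2, 0, -1.3]],
  [[1.4, -0.4, 1.2], [1.2, 0, -1.3]],
  [[0, 0, 0], [1.0, 0, -1.2]],
  [[0, 0, 0], [0, 0, 0]],
])

```text
clock: 9.85
tool_pos: [0.532, 0.2846, 0.2241]
eef_rot: [0.792, 0.495, 0.303, -0.189]
contact_force: [0.1, -0.2, -2.1]
opening: 0.153
finger_force: 44.7
```

```bash
python3 s.py "(-.02,-.07,-.01)"; python3 - <<'E'
from h import *
a=snap('scene');b=snap('top')
z=lambda i,x,y,w,h,f:cv2.resize(i[y:y+h,x:x+w,::-1],None,fx=f,fy=f,interpolation=cv2.INTER_CUBIC)
cv2.imwrite('pics/e1.png',np.hstack([z(a['img'],120,225,133,133,3),z(b['img'],115,215,133,133,3)]))
E
```

```text
pos [0.532  0.2846 0.2241] q [ 0.4   1.1  -1.41  2.14  1.85  0.63 -2.49]
shift cm in tool now [ 0.36 -0.23  0.21]  turn [ 0.26  0.18 -0.19]
```

View pics/e1.png

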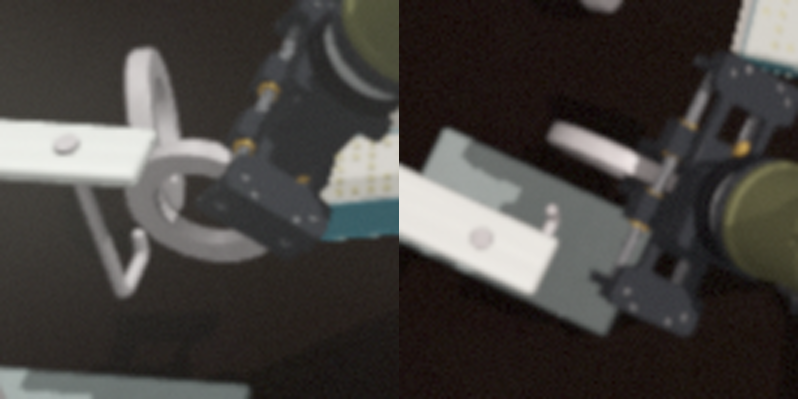

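e1 shows the ring held, with its plane parallel to the stand arm: left end about (127,190) in the scene crop and (550,132) in the top crop. The tip is at (140,235) and (551,210). Next I'll check the ring's held position against prediction.

```bash
python3 - <<'E'
from h import *
a=snap('scene');b=snap('top');s=sensors.get_state();R=Ro.from_quat(s['eef_rot']).as_matrix()
c=s['tool_pos']+.047*R[:,2];n=R[:,1];print('c',c,n)
th=np.linspace(0,2*np.pi,180);x,z=R[:,0],R[:,2]
pts=[c+.055*(np.cos(t)*x+np.sin(t)*z)+j*.007*n for t in th for j in(1,-1)]
A=np.array([3*(proj(a,p)-[120,225]) for p in pts]);B=np.array([3*(proj(b,p)-[115,215])+[399,0] for p in pts])
print('scene pred xmin %.0f ymin %.0f ymax %.0f; top pred xmin %.0f ymin %.0f'%(A[:,0].min(),A[:,1].min(),A[:,1].max(),B[:,0].min(),B[:,1].min()))
k=B[:,0].argmin();print(B[k])
E
```

```text
c [0.5453766  0.31410747 0.18979539] [ 0.89956987 -0.43677516  0.00122542]
scene pred xmin 122 ymin 137 ymax 259; top pred xmin 546 ymin 121
[545.8201691  138.50547425]
```

```bash
python3 s.py "(.002,-.07,-.010)";python3 s.py "(.002,-.001,-.010)"
```

```text
pos [0.5316 0.2859 0.2248] q [ 0.39  1.1  -1.41  2.14  1.85  0.63 -2.49]
shift cm in tool now [ 1.88 -0.14  1.67]  turn [ 0.18  0.08 -0.1 ]
pos [0.5316 0.2859 0.2248] q [ 0.39  1.1  -1.41  2.14  1.85  0.63 -2.49]
shift cm in tool now [ 1.87 -7.04  1.64]  turn [ 0.18  0.08 -0.1 ]
```

Call:
step_arm([
  [[0.6, 0, 0.6], [0, 0, 0]],
  [[0.6, 0, 0.5], [0, 0, 0]],
  [[0.7, 0, 0.6], [0, 0, 0]],
  [[0, -1, 0], [0, 0, 0]],
  [[0, -1, 0], [0, 0, 0]],
  [[0, 0, 0], [0, 0, 0]],
])

```text
clock: 10.8
tool_pos: [0.5242, 0.3196, 0.2254]
eef_rot: [0.79, 0.497, 0.304, -0.19]
contact_force: [1.0, 0.3, -2.0]
opening: 0.155
finger_force: 44.7
```

```bash
python3 s.py "(.002,-.001,-.010)"; python3 - <<'E'
from h import *
a=snap('scene');b=snap('top')
z=lambda i,x,y,w,h,f:cv2.resize(i[y:y+h,x:x+w,::-1],None,fx=f,fy=f,interpolation=cv2.INTER_CUBIC)
cv2.imwrite('pics/e2.png',np.hstack([z(a['img'],120,250,100,100,4),z(b['img'],115,235,100,100,4)]))
E
```

```text
pos [0.5242 0.3196 0.2254] q [ 0.32  1.1  -1.41  2.14  1.89  0.67 -2.57]
shift cm in tool now [-0.18 -4.91 -0.1 ]  turn [0.07 0.01 0.04]
```

View pics/e2.png

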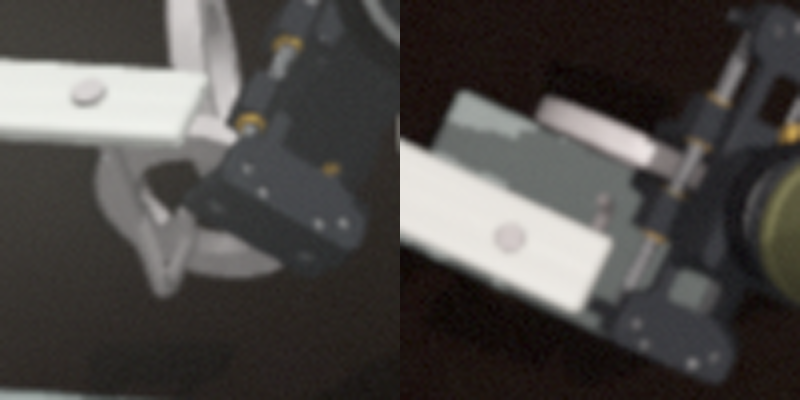

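e2 shows the tip at (188,228) in the scene crop, in line with the bore, with the fingers right of the hook. Sliding in along tool -y and watching the force.

Call:
step_arm([
  [[-0.1, -0.8, -0.1], [0, 0, 0]],
  [[0, -0.8, 0], [0, 0, 0]],
  [[0, -0.8, 0], [0, 0, 0]],
  [[0, -0.8, 0], [0, 0, 0]],
  [[0, 0, 0], [0, 0, 0]],
])

```text
clock: 11.52
tool_pos: [0.4983, 0.3308, 0.2259]
eef_rot: [0.79, 0.498, 0.302, -0.19]
contact_force: [-0.3, 0.1, -1.9]
opening: 0.153
finger_force: 44.7
```

Call:
step_arm([
  [[0, -0.6, 0], [0, 0, 0]],
  [[0, -0.6, 0], [0, 0, 0]],
  [[0, -0.5, 0], [0, 0, 0]],
  [[0, 0, 0], [0, 0, 0]],
])

```text
clock: 12.02
tool_pos: [0.4917, 0.3361, 0.2281]
eef_rot: [0.789, 0.502, 0.297, -0.191]
contact_force: [0.5, -0.5, -1.7]
opening: 0.154
finger_force: 44.7
```

```bash
python3 s.py "(.002,-.001,-.035)"; python3 - <<'E'
from h import *
a=snap('scene');b=snap('top')
z=lambda i,x,y,w,h,f:cv2.resize(i[y:y+h,x:x+w,::-1],None,fx=f,fy=f,interpolation=cv2.INTER_CUBIC)
cv2.imwrite('pics/e3.png',np.hstack([z(a['img'],120,260,80,100,5)[:500],z(b['img'],115,235,80,100,5)]))
print(sensors.get_state()['contact_force'])
E
```

```text
pos [0.4917 0.3361 0.2281] q [ 0.28  1.11 -1.47  2.19  1.9   0.76 -2.65]
shift cm in tool now [-2.06 -1.26  1.94]  turn [-0.62  0.59  0.39]
[ 0.17514438 -0.286415   -3.1393468 ]
```

View pics/e3.png

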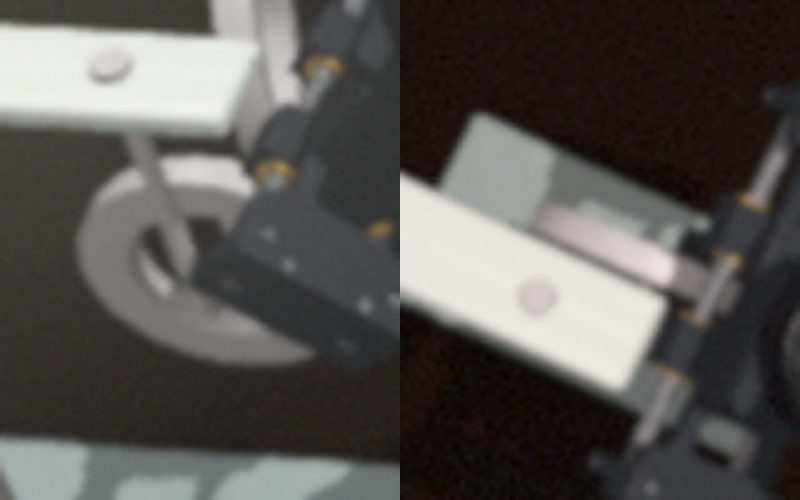

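e3 shows the ring around the hook, its bore over the tip, but still about 13 mm short of mid-bend. Joints 3 and 7 are at their limits. A little more yaw about the ring centre frees them.

Call:
step_arm([
  [[-0.1, 0.1, 0.1], [2.0, 0, -2.2]],
  [[0, 0.1, 0], [2.0, 0, -2.2]],
  [[0, 0, 0], [0, 0, 0]],
])

```text
clock: 12.5
tool_pos: [0.4946, 0.3344, 0.2263]
eef_rot: [0.763, 0.541, 0.287, -0.207]
contact_force: [-0.8, -0.3, -2.1]
opening: 0.157
finger_force: 44.7
```

```bash
cat > s2.py <<'E'
from h import *
import sys
o=np.array(eval(sys.argv[1]));phi=float(sys.argv[2]);t=float(sys.argv[3])
hs=target(64.3,42)[1];ys=np.array([-hs[1],hs[0],0]);S=np.array([.491,.366,.200])
T,_=target(phi,t);P=S+hs*o[0]+ys*o[1]+[0,0,o[2]]-.046*T[:,2]
print(delta(P,phi,t))
s=sensors.get_state();R=Ro.from_quat(s['eef_rot']).as_matrix();c=s['tool_pos']+.046*R[:,2]-S
print('ring in seat',[(c@hs).round(4),(c@ys).round(4),c[2].round(4)],'phi',np.degrees(np.arctan2(R[1,2],R[0,2])).round(1),'tilt',np.degrees(np.arccos(-R[2,2])).round(1),'F',s['contact_force'].round(1))
E
python3 s2.py "(.002,-.001,-.010)" 70 42
```

```text
pos [0.4946 0.3344 0.2263] q [ 0.3   1.1  -1.43  2.14  1.8   0.64 -2.45]
shift cm in tool now [-0.16 -1.3   0.15]  turn [-0.72  0.6   0.37]
ring in seat [np.float64(0.0033), np.float64(-0.0134), np.float64(-0.0082)] phi 71.1 tilt 41.4 F [-0.8 -0.3 -2.1]
```

Call:
step_arm([
  [[-0.1, -0.5, 0.1], [0, 0, 0]],
  [[-0.1, -0.4, 0.1], [0, 0, 0]],
  [[0, -0.4, 0], [0, 0, 0]],
  [[0, 0, 0], [0, 0, 0]],
])

```text
clock: 13.0
tool_pos: [0.4805, 0.3394, 0.2238]
eef_rot: [0.762, 0.542, 0.287, -0.207]
contact_force: [0.8, 0.4, -2.8]
opening: 0.147
finger_force: 44.7
```

```bash
python3 s2.py "(.002,-.001,-.035)" 70 42
```

```text
pos [0.4805 0.3394 0.2238] q [ 0.29  1.1  -1.43  2.18  1.85  0.65 -2.52]
shift cm in tool now [-1.65  0.21  1.82]  turn [-0.9   0.57  0.54]
ring in seat [np.float64(0.0017), np.float64(0.0017), np.float64(-0.0107)] phi 71.4 tilt 41.4 F [ 0.8  0.4 -2.8]
```

Call:
step_arm([
  [[-0.26, 0.1, 0.3], [0, 0, 0]],
  [[-0.26, 0.1, 0.3], [0, 0, 0]],
  [[-0.26, 0, 0.3], [0, 0, 0]],
  [[-0.26, 0, 0.3], [0, 0, 0]],
  [[-0.2, 0, 0.22], [0, 0, 0]],
  [[0, 0, 0], [0, 0, 0]],
])

```text
clock: 13.75
tool_pos: [0.4829, 0.3385, 0.2045]
eef_rot: [0.762, 0.542, 0.286, -0.207]
contact_force: [0.5, 0.6, -2.5]
opening: 0.151
finger_force: 44.7
```

```bash
python3 s2.py "(.002,-.001,-.035)" 70 42
```

```text
pos [0.4829 0.3385 0.2045] q [ 0.28  1.15 -1.42  2.18  1.91  0.68 -2.54]
shift cm in tool now [-0.38 -0.06  0.38]  turn [-0.87  0.59  0.47]
ring in seat [np.float64(0.0019), np.float64(-0.0009), np.float64(-0.03)] phi 71.3 tilt 41.4 F [ 0.5  0.6 -2.5]
```

Call:
step_arm([
  [[-0.1, 0, 0.11], [0, 0, 0]],
  [[-0.1, 0, 0.11], [0, 0, 0]],
  [[0, 0, 0], [0, 0, 0]],
])

```text
clock: 14.12
tool_pos: [0.4831, 0.3386, 0.202]
eef_rot: [0.762, 0.542, 0.287, -0.207]
contact_force: [0.2, -0.6, -1.0]
opening: 0.157
finger_force: 44.7
```

Call:
step_arm([
  [[-0.07, 0, 0.08], [0, 0, 0]],
  [[0, 0, 0], [0, 0, 0]],
])

```text
clock: 14.38
tool_pos: [0.4832, 0.339, 0.2017]
eef_rot: [0.762, 0.542, 0.287, -0.208]
contact_force: [0.3, -2.2, 2.4]
opening: 0.154
finger_force: 44.7
```

Call:
step_arm([
  [[-0.07, 0, 0.08], [0, 0, 0]],
  [[0, 0, 0], [0, 0, 0]],
])

```text
clock: 14.62
tool_pos: [0.4833, 0.3393, 0.2014]
eef_rot: [0.762, 0.542, 0.288, -0.208]
contact_force: [-0.1, -3.0, 6.8]
opening: 0.157
finger_force: 44.7
```

Contact is felt: the force on the tool went from about -2 N to +7 N. I'll ease the grip, then open.

Call:
step_arm([
  [[0.03, 0, -0.04], [0, 0, 0]],
  [[0, 0, 0], [0, 0, 0]],
  [[0, 0, 0], [0, 0, 0]],
], grip_force=4)

```text
clock: 15.0
tool_pos: [0.4831, 0.3391, 0.2007]
eef_rot: [0.762, 0.542, 0.287, -0.208]
contact_force: [0.7, 2.3, 3.1]
opening: 0.162
finger_force: 4.0
```

Call:
step_arm([
  [[0, 0, 0], [0, 0, 0]],
  [[0, 0, 0], [0, 0, 0]],
  [[0, 0, 0], [0, 0, 0]],
  [[0, 0, 0], [0, 0, 0]],
  [[0, 0, 0], [0, 0, 0]],
  [[0, 0, 0], [0, 0, 0]],
], claw=0.2)

```text
clock: 15.75
tool_pos: [0.483, 0.3385, 0.2002]
eef_rot: [0.762, 0.542, 0.287, -0.207]
contact_force: [-0.6, 0.4, -0.5]
opening: 0.604
finger_force: 0.0
```

```bash
python3 s2.py "(.002,-.001,-.035)" 70 42;  python3 - <<'E'
from h import *
a=snap('scene');b=snap('top')
z=lambda i,x,y,w,h,f:cv2.resize(i[y:y+h,x:x+w,::-1],None,fx=f,fy=f,interpolation=cv2.INTER_CUBIC)
cv2.imwrite('pics/f1.png',np.hstack([z(a['img'],120,260,80,100,5)[:500],z(b['img'],115,235,80,100,5)]))
E
```

```text
pos [0.483  0.3385 0.2002] q [ 0.28  1.16 -1.42  2.19  1.92  0.68 -2.54]
shift cm in tool now [-0.09 -0.07  0.06]  turn [-0.84  0.58  0.48]
ring in seat [np.float64(0.0019), np.float64(-0.0011), np.float64(-0.0342)] phi 71.3 tilt 41.4 F [-0.6  0.4 -0.5]
```

View pics/f1.png

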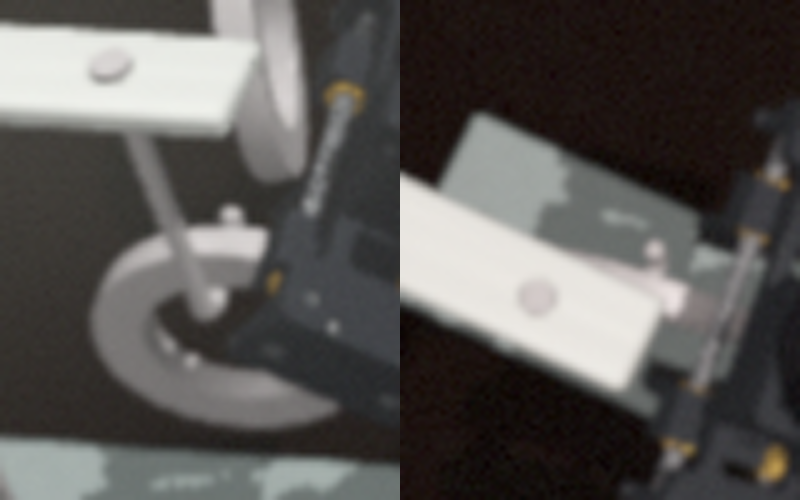

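f1 shows the ring hanging in the bend, with the tip showing beyond the rim at (232,215) and the jaws open. Withdrawing backward along the fingers.

Call:
step_arm([
  [[0, 0, -0.8], [0, 0, 0]],
  [[0, 0, -1], [0, 0, 0]],
  [[0, 0, -1], [0, 0, 0]],
  [[0, 0, -1], [0, 0, 0]],
  [[0, 0, -1], [0, 0, 0]],
  [[0, 0, -1], [0, 0, 0]],
  [[0, 0, -1], [0, 0, 0]],
  [[0, 0, -1], [0, 0, 0]],
  [[0, 0, 0], [0, 0, 0]],
  [[0, 0, 0], [0, 0, 0]],
  [[0, 0, 0], [0, 0, 0]],
  [[0, 0, 0], [0, 0, 0]],
])

```text
clock: 17.35
tool_pos: [0.4663, 0.2898, 0.2585]
eef_rot: [0.762, 0.542, 0.286, -0.207]
contact_force: [-1.0, 0.3, 0.4]
opening: 0.6
finger_force: 0.0
```

```bash
python3 s2.py "(.002,-.001,-.035)" 70 42;  python3 - <<'E'
from h import *
a=snap('scene');b=snap('top')
z=lambda i,x,y,w,h,f:cv2.resize(i[y:y+h,x:x+w,::-1],None,fx=f,fy=f,interpolation=cv2.INTER_CUBIC)
cv2.imwrite('pics/f2.png',np.vstack([np.hstack([z(a['img'],110,250,100,100,3),z(b['img'],105,235,100,100,3)]),np.hstack([z(a['img'],300,240,150,120,2),z(b['img'],250,230,150,120,2)])]))
E
```

```text
pos [0.4663 0.2898 0.2585] q [ 0.41  0.98 -1.43  2.23  1.74  0.53 -2.44]
shift cm in tool now [-0.09 -0.05  7.84]  turn [-0.88  0.58  0.48]
ring in seat [np.float64(-0.0491), np.float64(-0.0071), np.float64(0.024)] phi 71.3 tilt 41.4 F [-1.   0.3  0.4]
```

View pics/f2.png

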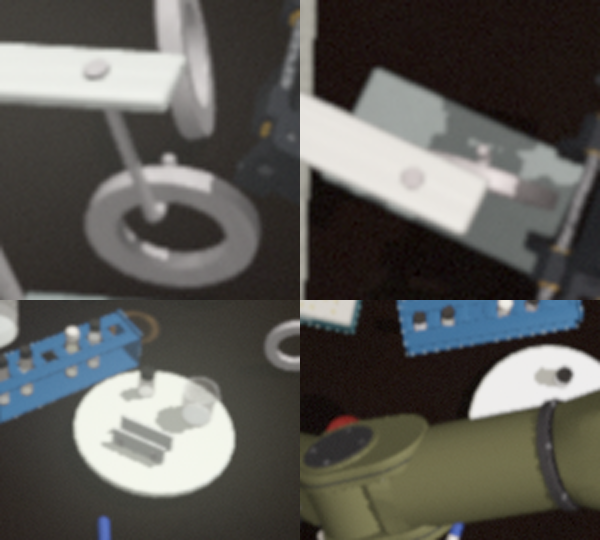

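f2 shows the ring hanging free on the hook, the jaws clear of it, the beaker and vial upright, and the red bulb's edge visible beside the arm in the top view. I'll let any swing settle, then hand in.

Call:
step_arm([
  [[0, 0, -1], [0, 0, 0]],
  [[0, 0, 0], [0, 0, 0]],
  [[0, 0, 0], [0, 0, 0]],
  [[0, 0, 0], [0, 0, 0]],
  [[0, 0, 0], [0, 0, 0]],
  [[0, 0, 0], [0, 0, 0]],
  [[0, 0, 0], [0, 0, 0]],
  [[0, 0, 0], [0, 0, 0]],
  [[0, 0, 0], [0, 0, 0]],
  [[0, 0, 0], [0, 0, 0]],
  [[0, 0, 0], [0, 0, 0]],
  [[0, 0, 0], [0, 0, 0]],
])

```text
clock: 18.95
tool_pos: [0.4643, 0.2833, 0.2662]
eef_rot: [0.762, 0.542, 0.287, -0.207]
contact_force: [0.3, -0.3, -0.4]
opening: 0.601
finger_force: 0.0
```

```bash
python3 - <<'E'
from h import *
import time
a=snap('scene')
for i in range(6): c=snap('scene')
print('motion',np.abs(a['img'][280:350,130:200].astype(int)-c['img'][280:350,130:200]).max())
m=cv2.inRange(c['img'],(120,0,0),(255,70,70));M=cv2.moments(m[310:360,260:300]);print('bulb px',260+M['m10']/max(M['m00'],1),310+M['m01']/max(M['m00'],1))
print(finish_job())
E
```

```text
motion 8
bulb px 280.5201149425287 334.3477011494253
the job is handed in; nothing more can be done
None
```

The ring hangs released on the J-hook and the job is handed in (about 19 s of the 45 s used); in the last pictures the beaker and vial were upright and the bulb in place, but I was given no verdict.

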